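# Stand the eluent bottles in their colour-matched stands

### The job

Stand each of the four amber bottles with a red, blue, green or yellow cap upright in the bottle stand of its own cap's colour, sitting flat on the stand's floor inside the rim, and let go. Do not knock any bottle over, and leave the black-capped waste bottle where it is.

Things in the scene. Friction and masses are not known exactly. Their poses are not given: they have to be found in the camera images.
- bottle_red_mid (a point): small upright round amber glass bottle with a red screw cap, loose, 0.10 to 0.20 kg: body 48 mm in diameter with straight sides up to 56 mm, then a shoulder and a cap 36 mm in diameter from 66 to 86 mm (total height 86 mm). The point is on its axis at half height, 43 mm above its underside; z is its upward axis
- bottle_blue_mid (a point): small upright round amber glass bottle with a blue screw cap, loose, 0.10 to 0.20 kg: body 48 mm in diameter with straight sides up to 56 mm, then a shoulder and a cap 36 mm in diameter from 66 to 86 mm (total height 86 mm). The point is on its axis at half height, 43 mm above its underside; z is its upward axis
- bottle_green_mid (a point): small upright round amber glass bottle with a green screw cap, loose, 0.10 to 0.20 kg: body 48 mm in diameter with straight sides up to 56 mm, then a shoulder and a cap 36 mm in diameter from 66 to 86 mm (total height 86 mm). The point is on its axis at half height, 43 mm above its underside; z is its upward axis
- bottle_yellow_mid (a point): small upright round amber glass bottle with a yellow screw cap, loose, 0.10 to 0.20 kg: body 48 mm in diameter with straight sides up to 56 mm, then a shoulder and a cap 36 mm in diameter from 66 to 86 mm (total height 86 mm). The point is on its axis at half height, 43 mm above its underside; z is its upward axis
- bottle_black_mid (a point): small upright round amber glass bottle with a black screw cap, loose, 0.10 to 0.20 kg: body 48 mm in diameter with straight sides up to 56 mm, then a shoulder and a cap 36 mm in diameter from 66 to 86 mm (total height 86 mm). The point is on its axis at half height, 43 mm above its underside; z is its upward axis; the waste bottle, which has no stand and stays where it is
- stand_red: red bottle stand: a low round red plastic cup fixed to the bench, outer diameter 76 mm, inner diameter 68 mm, rim 14 mm high, floor 5 mm thick, a white disc with a red spot inside. Origin at the centre of its underside, on the bench; z up
- stand_blue: blue bottle stand: a low round blue plastic cup fixed to the bench, outer diameter 76 mm, inner diameter 68 mm, rim 14 mm high, floor 5 mm thick, a white disc with a blue spot inside. Origin at the centre of its underside, on the bench; z up
- stand_green: green bottle stand: a low round green plastic cup fixed to the bench, outer diameter 76 mm, inner diameter 68 mm, rim 14 mm high, floor 5 mm thick, a white disc with a green spot inside. Origin at the centre of its underside, on the bench; z up
- stand_yellow: yellow bottle stand: a low round yellow plastic cup fixed to the bench, outer diameter 76 mm, inner diameter 68 mm, rim 14 mm high, floor 5 mm thick, a white disc with a yellow spot inside. Origin at the centre of its underside, on the bench; z up
There are look-alikes about, which are no part of the job. Of the things that look like the stand_green, take the one that is farthest from the robot's base at the start. Several things look just like the stand_red: the one meant starts nearest to the robot's base.

How it is judged:
By the outcome, as a careful person would: the job done as asked, in the order asked, and still so for the second after the job is handed in, with the robot touching nothing.
It also fails if it takes over 109 s, if anything falls off the work surface, if the arm or the gripper's body presses on something with over 40 N, if the wrist force passes 120 N, or if a joint passes its speed limit or range.

### The arm

A 6-joint arm with a two-finger parallel gripper is mounted at the origin on the work surface. World frame = base frame: x ahead of the robot, y to its left, z up, the work surface at z = 0. Lengths are in mm, angles in degrees, forces in N, time in s.
With the tool pointing down it reaches from about 300 to 850 mm from the base axis. Payload 4.2 kg.
Tool frame: the origin (TCP) lies between the finger pads; the fingertips stand 19 mm ahead of it and the grasp point (between the pads) is the TCP; z points along the fingers, x is the direction in which the jaws open and shut, and the axes are right-handed (so a half turn about z gives the same grasp; the last joint's range is limited). The gripper opens to 91 mm and grips with 3 to 60 N. Pads are 32 mm wide; open, the fingers measure 118 mm over their backs; the gripper's body (76 mm by 178 mm) begins 60 mm behind the grasp point.
Start: joints at [-74.427, 18.312, 89.639, -0, 72.044, -1.146], TCP at [165.417, -550.707, 232.976] pointing down, gripper open.
Joint ranges: [-177.97, 177.97], [-48.28, 115.42], [12.27, 149.76], [-77.06, 257.06], [2.81, 150.46], [-146.56, 146.56]. Speed limits (degrees/s): [147.25, 147.25, 180, 180, 180, 180].

### API

Orientations are given as [roll, pitch, yaw] about the fixed x, y, z axes, in that order (R = Rz(yaw) Ry(pitch) Rx(roll)).
In Python, from workcell import sensors, grab_frame, env gives the robot as it stands.
- The arm moves only by the tool servo_tool, never from a script. Its argument "motion" is one flat list of numbers, 7 for each row, row after row: the shift along the world's x, y, z in mm, then the turn, a rotation vector about the world's x, y, z in rad, then the opening in per cent of the stroke, from 0 (shut) to 100 (fully open). In form: [x, y, z, rx, ry, rz, grip, x, y, z, rx, ry, rz, grip, ...]. A call has 1 to 10 rows; each row shifts and turns the commanded pose from where the row before left it; what a row does not reach is not made up. A row lasts 1/12 s, in which the tool goes at most 41.7 mm and 7.16 degrees, less where a joint would pass 70% of its speed; a pose out of reach is approached as far as the arm can. A call with a gripper value outside its range is refused whole. The fingers move at their own pace and stop on an object; "newtons" is the grip in N (left out, the last holds). Time passes only in rows, so rows that do not move let the fingers close. It gives the time, the measured TCP pose, the force and the opening at its end, in the units of the state.
- sensors.state(): the state, without advancing time (a new reading comes with each control period).
- grab_frame(name): name is "scene" or "top"; returns a dict with "image" (400x640x3 uint8, red, green, blue), "depth" (400x640 float32, mm along the optical axis (not along the pixel's ray), 0 where there is no reading), "fx", "fy", "cx", "cy" (pixels), "extrinsics" (4x4, takes a point from camera to world coordinates). Camera axes: x right, y up, looking along -z (the intrinsics and any distortion apply to the point x, -y, -z); pixel columns grow to the right and rows downward; lengths in mm; the calibration is good to about 2 mm. A picture is of the moment at which its call begins.
- env.job_done(): hands the job in, once; it reports no verdict.
The state is a dict: "time_s": time; "qpos": joint angles; "qvel": joint speeds; "effort": joint torques, N m; "ee_pos": TCP position; "ee_rot": TCP orientation; "force": force on the tool from outside, world axes, zero at the start; "torque": the same for the moment, N m; "gripper_width": finger opening in mm.
Only numpy, scipy, OpenCV 4.12 (cv2) and the standard library are available. Lean on these libraries where they do the work, as an engineer would, in place of code of your own. Each camera call takes 0.05 s, during which the arm holds its last target.

## Working session

There is one attempt and no reset: what is moved stays moved. The work goes in short steps, Python scripts to look and compute and a tool call to move; the robot and the scene stay as the last step left them, time stands still between calls to the robot, and variables do not carry over. Pictures are saved under pics/ and viewed, and the job is handed in when it is done.

Besides the shell and the picture viewer there is one more tool, called after "Call:" by a JSON object that holds its "api" and its "payload". servo_tool: Moves the arm, as the interface text tells. Its arguments: {"type":"object","properties":{"motion":{"type":"array"},"newtons":{"type":"number"}},"required":["motion"]}

```bash
mkdir -p pics; ls
python3 - <<'E'
from workcell import sensors, grab_frame, env
import cv2,numpy as np
print(sensors.state())
for n in("top","scene"):
    f=grab_frame(n); cv2.imwrite(f"pics/{n}0.png",f["image"][:,:,::-1]); print(n,f["fx"],f["fy"],f["cx"],f["cy"],np.round(f["extrinsics"],3).tolist(),[k for k in f])
    np.savez(f"{n}0.npz",**{k:v for k,v in f.items()})
E
```

```text
pics
{'time_s': 0.0, 'qpos': array([-7.44266802e+01,  1.83520165e+01,  8.97058038e+01, -4.10063955e-04,
        7.20424481e+01, -1.14396034e+00]), 'qvel': array([-0.04363039, -0.03962555,  0.02832066,  0.02529999,  0.00887185,
        0.0570413 ]), 'effort': array([-1.97730013e-03, -4.12461126e+01, -2.31974316e+01,  7.25388480e-02,
        4.58487484e-02, -1.52128923e-04]), 'ee_pos': array([ 165.29248858, -550.2501801 ,  232.12055648]), 'ee_rot': array([-1.79998388e+02,  1.00256204e-01, -7.32825916e+01]), 'force': array([-0.70502875, -1.58241066, -0.06051242]), 'torque': array([-0.0246056 ,  0.00699352, -0.00823624]), 'gripper_width': 91.04370610808517}
top 414.3204294566258 414.3204294566258 319.78435661373726 195.8416573279857 [[0.009, 0.998, -0.062, 391.136], [-1.0, 0.009, -0.003, 92.07], [-0.002, 0.062, 0.998, 1295.724], [0.0, 0.0, 0.0, 1.0]] ['image', 'depth', 'fx', 'fy', 'cx', 'cy', 'extrinsics']
scene 409.8795445513793 409.8795445513793 317.255743167771 202.071550299592 [[-0.852, -0.351, 0.388, 988.955], [0.523, -0.592, 0.613, 930.909], [0.014, 0.725, 0.689, 977.377], [0.0, 0.0, 0.0, 1.0]] ['image', 'depth', 'fx', 'fy', 'cx', 'cy', 'extrinsics']
```

View pics/top0.png

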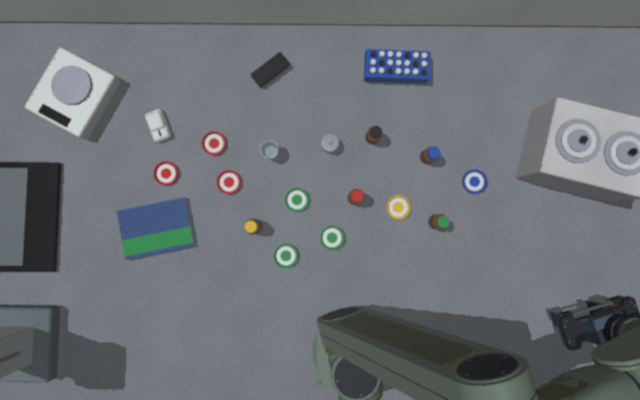

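View pics/scene0.png

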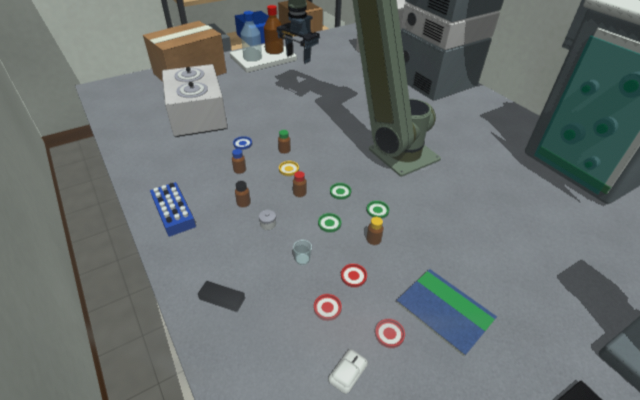

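The top view shows the caps at red (357,197), blue (433,154), green (442,222), yellow (251,227) and black (375,134). The stands are blue (474,181), yellow (398,207), three red near (214,143), (166,173), (229,182), and three green near (297,200), (332,238), (286,256). Next I measure them.

```bash
cat > h.py <<'E'
import cv2,numpy as np
def ray(f,u,v,z):
    E=f["extrinsics"]; d=np.array([(u-f["cx"])/f["fx"],-(v-f["cy"])/f["fy"],-1.])
    d=E[:3,:3]@d; o=E[:3,3]; return o+d*(z-o[2])/d[2]
def proj(f,p):
    E=f["extrinsics"]; c=E[:3,:3].T@(np.array(p)-E[:3,3]); return f["cx"]+f["fx"]*c[0]/-c[2], f["cy"]-f["fy"]*c[1]/-c[2]
H={"red":[(0,8),(172,180)],"yellow":[(18,32)],"green":[(50,85)],"blue":[(105,128)]}
def blobs(f,col,smin=110,vmin=60):
    h=cv2.cvtColor(f["image"],cv2.COLOR_RGB2HSV); m=0
    for a,b in H[col]: m=m|cv2.inRange(h,(a,smin,vmin),(b,255,255))
    n,l,s,c=cv2.connectedComponentsWithStats(m); return [(s[i],c[i],l==i) for i in range(1,n) if s[i][4]>=8]
E
python3 - <<'E'
from h import *
for n in("top","scene"):
    f=dict(np.load(n+"0.npz"))
    for c in H:
        for s,ce,m in blobs(f,c):
            if s[4]>900: continue
            d=f["depth"][m]; d=np.median(d[d>0]) if (d>0).any() else 0
            bx=(s[0]+(s[2]-1)/2,s[1]+(s[3]-1)/2)
            print(n,c,s.tolist(),np.round(ce,1),"z14",np.round(ray(f,*bx,14)[:2]),"z5c",np.round(ray(f,*ce,5)[:2]),"z80",np.round(ray(f,*ce,80)[:2]))
E
```

```text
top red [202, 131, 24, 24, 126] [213.6 142.9] z14 [635. 429.] z5c [636. 431.] z80 [622. 412.]
top red [209, 139, 10, 9, 65] [213.7 143. ] z14 [634. 429.] z5c [636. 431.] z80 [621. 411.]
top red [154, 161, 24, 24, 137] [165.4 173.1] z14 [540. 576.] z5c [539. 580.] z80 [530. 552.]
top red [161, 169, 10, 9, 66] [165.7 172.9] z14 [538. 576.] z5c [540. 579.] z80 [531. 551.]
top red [217, 170, 24, 24, 135] [228.7 181.9] z14 [513. 380.] z5c [513. 381.] z80 [506. 364.]
top red [224, 178, 10, 9, 68] [228.5 181.8] z14 [512. 380.] z5c [513. 382.] z80 [506. 365.]
top red [350, 190, 14, 13, 142] [356.7 195.8] z14 [472. -18.] z5c [473. -20.] z80 [468. -13.]
top yellow [386, 195, 25, 25, 150] [398.9 207.1] z14 [ 439. -147.] z5c [ 439. -151.] z80 [ 436. -137.]
top yellow [393, 203, 10, 9, 74] [397.7 207. ] z14 [ 439. -145.] z5c [ 439. -148.] z80 [ 437. -134.]
top yellow [245, 220, 13, 14, 140] [250.9 226.2] z14 [375. 307.] z5c [375. 309.] z80 [376. 296.]
top green [297, 189, 12, 22, 38] [303.9 200.2] z14 [459. 149.] z5c [458. 145.] z80 [454. 142.]
top green [293, 196, 8, 8, 53] [296.5 199.4] z14 [45
[... 5366 characters left out ...]
scene green [319, 214, 22, 18, 91] [329.7 221.2] z14 [463. 176.] z5c [454. 165.] z80 [495. 224.]
scene green [325, 220, 9, 6, 41] [329.  222.4] z14 [464. 175.] z5c [459. 168.] z80 [500. 227.]
scene blue [235, 11, 33, 32, 527] [251.8  21.8] z14 [  -26. -1478.] z5c [  -72. -1569.] z80 [    9. -1376.]
scene blue [232, 137, 20, 21, 155] [239.6 147.4] z14 [ 539. -349.] z5c [ 542. -362.] z80 [ 577. -262.]
scene blue [239, 141, 7, 4, 22] [242.2 142.6] z14 [ 525. -376.] z5c [ 520. -387.] z80 [ 556. -286.]
scene blue [150, 183, 45, 53, 869] [173.9 212.6] z14 [ 880. -145.] z5c [ 879. -135.] z80 [887. -52.]
scene blue [429, 270, 67, 48, 129] [464.  294.8] z14 [293. 594.] z5c [285. 596.] z80 [339. 622.]
```

Run:
```python
from h import *
f=dict(np.load("top0.npz"))
def P(u,v):
    d=f["depth"][v,u]; c=np.array([(u-f["cx"])/f["fx"]*d,-(v-f["cy"])/f["fy"]*d,-d,1]); return np.round((f["extrinsics"]@c)[:3])
for u,v in [(522,170),(525,160),(550,105),(540,170),(560,130),(600,170),(375,132),(330,143),(270,148),(357,196),(433,153),(442,221),(251,226),(398,66)]: print(u,v,P(u,v))
# two-view ray intersection of caps
g=dict(np.load("scene0.npz"))
for c,(a,b) in dict(red=((356.7,195.8),(298.9,176.4)),blue=((433.6,152.4),(237.5,154)),green=((442.5,221.5),(283.3,133.5)),yellow=((250.9,226.2),(376,222.9))).items():
    o=[];D=[]
    for F,p in((f,a),(g,b)):
        q0,q1=ray(F,*p,0),ray(F,*p,100); d=(q1-q0)/np.linalg.norm(q1-q0); o.append(q0);D.append(d)
    M=[np.eye(3)-np.outer(d,d) for d in D]; X=np.linalg.solve(M[0]+M[1],M[0]@o[0]+M[1]@o[1])
    print(c,np.round(X,1),"miss",[round(np.linalg.norm(m@(X-q)),1) for m,q in zip(M,o)], "top@84",np.round(ray(f,*a,84)[:2],1))
```

```text
522 170 [ 552. -512.   55.]
525 160 [ 582. -520.   59.]
550 105 [ 729. -557.  134.]
540 170 [ 539. -510.  161.]
560 130 [ 651. -568.  161.]
600 170 [ 540. -676.  160.]
375 132 [657. -66.  85.]
330 143 [630.  66.  50.]
270 148 [621. 254.   4.]
357 196 [467. -14.  84.]
433 153 [ 596. -236.   88.]
442 221 [ 397. -262.   85.]
251 226 [377. 295.  88.]
398 66 [ 872. -142.   46.]
red [468.2 -13.4  74.6] miss [np.float64(0.5), np.float64(0.5)] top@84 [468.  -12.9]
blue [ 598.  -240.7   72.8] miss [np.float64(2.5), np.float64(2.5)] top@84 [ 598.3 -239. ]
green [ 394.5 -264.7   77.7] miss [np.float64(0.8), np.float64(0.8)] top@84 [ 395.2 -263.4]
yellow [375.7 297.4  75.1] miss [np.float64(0.6), np.float64(0.6)] top@84 [376.3 295.5]
```

Call:
{"api": "servo_tool", "payload": {"motion": [15, 11, 0, 0, 0, 0.07, 100, 30, 22, 0, 0, 0, 0.07, 100, 32, 23, 0, 0, 0, 0.07, 100, 32, 23, 0, 0, 0, 0.07, 100, 32, 23, 0, 0, 0, 0.07, 100, 32, 23, 0, 0, 0, 0.07, 100, 32, 23, 0, 0, 0, 0.07, 100, 32, 23, 0, 0, 0, 0.07, 100, 32, 23, 0, 0, 0, 0.07, 100, 32, 23, 0, 0, 0, 0.07, 100], "newtons": 20}}

```text
time_s: 0.93
ee_pos: [467.6, -332.1, 232.7]
ee_rot: [180.0, 0.0, -33.0]
force: [0.3, -0.9, -0.0]
gripper_width: 91.4
```

Call:
{"api": "servo_tool", "payload": {"motion": [30, 21, 0, 0, 0, 0, 100, 30, 22, 0, 0, 0, 0, 100, 30, 22, 0, 0, 0, 0, 100, 25, 18, 0, 0, 0, 0, 100, 16, 11, -10, 0, 0, 0, 100, 0, 0, -30, 0, 0, 0, 100, 0, 0, -30, 0, 0, 0, 100, 0, 0, -10, 0, 0, 0, 100, 0, 0, 0, 0, 0, 0, 100]}}

```text
time_s: 1.68
ee_pos: [595.4, -238.8, 149.4]
ee_rot: [179.9, 0.4, -33.2]
force: [-0.1, 0.2, -0.2]
gripper_width: 91.2
```

Run:
```python
from workcell import *
from h import *
print(sensors.state()["ee_pos"])
for n in("top","scene"):
    f=grab_frame(n); cv2.imwrite(f"pics/{n}1.png",cv2.resize(f["image"][:,:,::-1][80:280,150:550] if n=="top" else f["image"][:,:,::-1][80:280,100:500],(800,400)))
```

```text
[ 595.43744212 -238.78065605  149.35243385]
```

View pics/scene1.png

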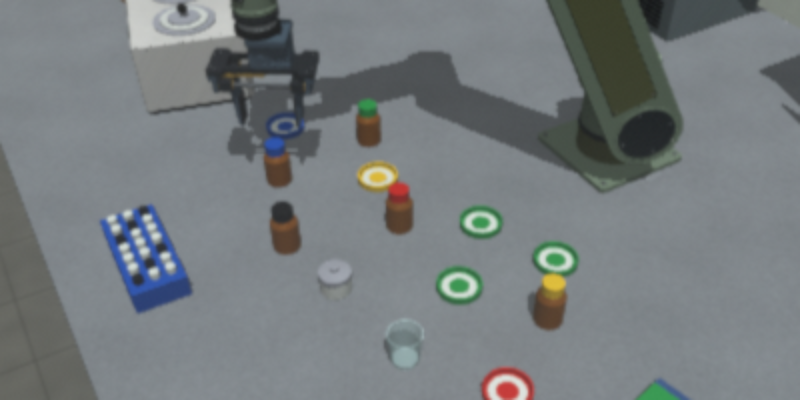

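View pics/top1.png

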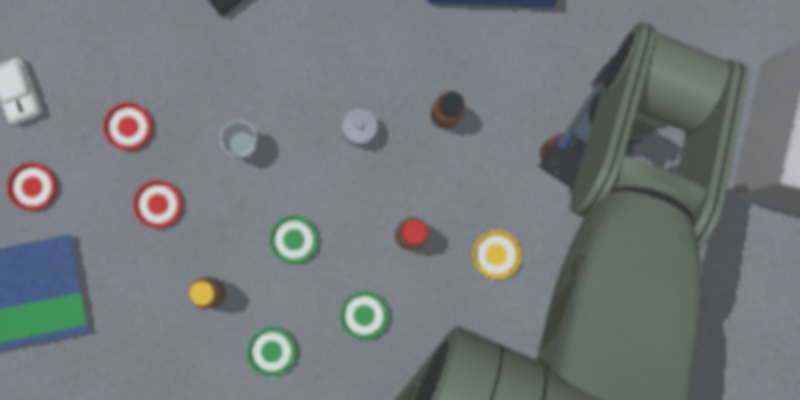

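The scene crop shows the fingertips at about (240,118) and (302,118), above the blue cap at (275,147). I'll check that against the projection.

Run:
```python
from h import *
g=dict(np.load("scene0.npz"))
a=np.deg2rad(-33)
for s in(-1,0,1):
    p=proj(g,[595.4+s*50*np.cos(a),-238.8+s*50*np.sin(a),130]); print([(p[0]-100)*2,(p[1]-80)*2])
p=proj(g,[598,-240,76]); print([(p[0]-100)*2,(p[1]-80)*2])
```

```text
[np.float64(299.7402179960771), np.float64(122.53372613790202)]
[np.float64(271.5792210607072), np.float64(121.78045995901954)]
[np.float64(243.43463750461177), np.float64(121.02763281443401)]
[np.float64(273.62249003345175), np.float64(146.46653171957843)]
```

Call:
{"api": "servo_tool", "payload": {"motion": [2, -1, -30, 0, 0, 0, 100, 0, 0, -30, 0, 0, 0, 100, 0, 0, -25, 0, 0, 0, 100, 0, 0, -18, 0, 0, 0, 100, 0, 0, -6, 0, 0, 0, 100, 0, 0, 0, 0, 0, 0, 100, 0, 0, 0, 0, 0, 0, 45, 0, 0, 0, 0, 0, 0, 45, 0, 0, 0, 0, 0, 0, 45, 0, 0, 0, 0, 0, 0, 45], "newtons": 20}}

```text
time_s: 2.62
ee_pos: [600.2, -241.1, 45.5]
ee_rot: [-180.0, -0.2, -33.2]
force: [0.1, 0.3, -0.2]
gripper_width: 67.6
```

Call:
{"api": "servo_tool", "payload": {"motion": [0, 0, 0, 0, 0, 0, 45, 0, 0, 0, 0, 0, 0, 45, 0, 0, 0, 0, 0, 0, 45, 0, 0, 0, 0, 0, 0, 45, 0, 0, 0, 0, 0, 0, 45, 0, 0, 0, 0, 0, 0, 45]}}

```text
time_s: 3.12
ee_pos: [599.2, -240.5, 44.2]
ee_rot: [-180.0, 0.0, -33.2]
force: [-1.9, 1.5, 3.6]
gripper_width: 47.8
```

Call:
{"api": "servo_tool", "payload": {"motion": [0, 0, 0, 0, 0, 0, 20, 0, 0, 0, 0, 0, 0, 20, 0, 0, 10, 0, 0, 0, 20, 0, 0, 20, 0, 0, 0, 20, 0, 0, 25, 0, 0, 0, 20, 0, 0, 20, 0, 0, 0, 20, 0, 0, 15, 0, 0, 0, 20, 0, 0, 0, 0, 0, 0, 20], "newtons": 25}}

```text
time_s: 3.78
ee_pos: [601.7, -241.8, 137.9]
ee_rot: [-179.9, -0.5, -33.2]
force: [0.5, -0.1, -1.9]
gripper_width: 47.4
```

Call:
{"api": "servo_tool", "payload": {"motion": [-10, -18, 0, 0, 0, 0, 20, -15, -29, 0, 0, 0, 0, 20, -16, -31, 0, 0, 0, 0, 20, -16, -31, 0, 0, 0, 0, 20, -13, -24, 0, 0, 0, 0, 20, -7, -12, 0, 0, 0, 0, 20, 0, 0, -10, 0, 0, 0, 20, 0, 0, -20, 0, 0, 0, 20, 0, 0, -20, 0, 0, 0, 20, 0, 0, 0, 0, 0, 0, 20]}}

```text
time_s: 4.62
ee_pos: [520.4, -382.5, 78.7]
ee_rot: [-179.9, 0.6, -33.1]
force: [-1.2, 0.8, -2.8]
gripper_width: 47.4
```

Call:
{"api": "servo_tool", "payload": {"motion": [0, 0, 0, 0, 0, 0, 20, 0, 0, 0, 0, 0, 0, 20]}}

```text
time_s: 4.78
ee_pos: [523.3, -385.1, 84.3]
ee_rot: [-180.0, -0.0, -33.1]
force: [-0.2, -1.0, -1.9]
gripper_width: 47.6
```

Run:
```python
from workcell import *
from h import *
print(sensors.state()["ee_pos"],sensors.state()["force"])
g=grab_frame("scene"); cv2.imwrite("pics/s2.png",cv2.resize(g["image"][:,:,::-1][90:190,180:340],(800,500)))
```

```text
[ 523.3136305  -385.13958795   84.27675567] [-0.16370174 -1.03480705 -1.90662594]
```

View pics/s2.png

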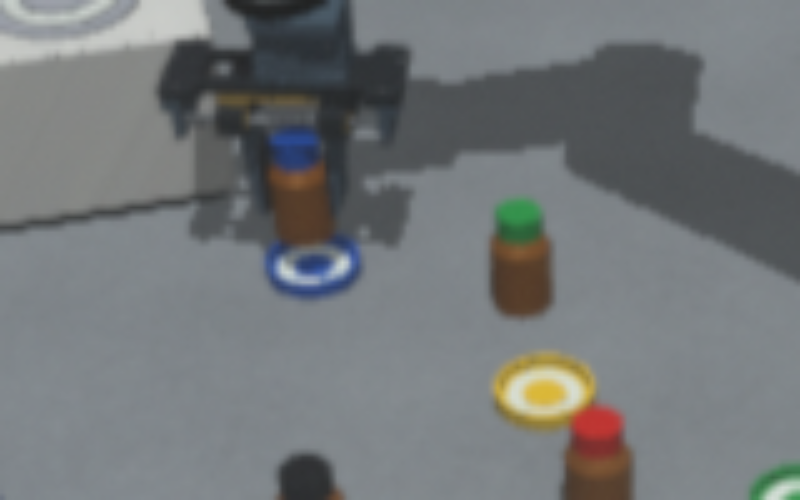

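The bottle hangs just above the blue stand, with its cap at (297,150) and the stand at (313,265) in the crop. The lateral position agrees with my measurement, so I lower it.

Call:
{"api": "servo_tool", "payload": {"motion": [0, 0, -10, 0, 0, 0, 20, 0, 0, -12, 0, 0, 0, 20, 0, 0, -6, 0, 0, 0, 20, 0, 0, -3, 0, 0, 0, 20, 0, 0, -2, 0, 0, 0, 20, 0, 0, -1, 0, 0, 0, 20, 0, 0, 0, 0, 0, 0, 20, 0, 0, 0, 0, 0, 0, 20]}}

```text
time_s: 5.5
ee_pos: [522.6, -385.9, 50.2]
ee_rot: [180.0, -0.0, -33.2]
force: [-0.8, -0.4, -1.6]
gripper_width: 47.4
```

Call:
{"api": "servo_tool", "payload": {"motion": [0, 0, -1, 0, 0, 0, 20, 0, 0, 0, 0, 0, 0, 20, 0, 0, 0, 0, 0, 0, 20]}}

```text
time_s: 5.75
ee_pos: [522.6, -385.9, 49.3]
ee_rot: [180.0, -0.1, -33.2]
force: [0.5, 0.7, -0.4]
gripper_width: 47.3
```

Call:
{"api": "servo_tool", "payload": {"motion": [0, 0, 0, 0, 0, 0, 60, 0, 0, 0, 0, 0, 0, 75, 0, 0, 0, 0, 0, 0, 100, 0, 0, 0, 0, 0, 0, 100, 0, 0, 0, 0, 0, 0, 100, 0, 0, 0, 0, 0, 0, 100, 0, 0, 0, 0, 0, 0, 100]}}

```text
time_s: 6.33
ee_pos: [522.4, -385.7, 49.0]
ee_rot: [180.0, -0.0, -33.2]
force: [-0.6, 0.4, -0.5]
gripper_width: 90.0
```

Call:
{"api": "servo_tool", "payload": {"motion": [0, 0, 20, 0, 0, 0, 100, 0, 0, 35, 0, 0, 0, 100, 0, 0, 35, 0, 0, 0, 100, 0, 0, 20, 0, 0, 0, 100, -14, 13, 0, 0, 0, 0, 100, -25, 24, 0, 0, 0, 0, 100, -27, 26, 0, 0, 0, 0, 100, -27, 26, 0, 0, 0, 0, 100, -24, 23, 0, 0, 0, 0, 100, -10, 10, 0, 0, 0, 0, 100]}}

```text
time_s: 7.17
ee_pos: [391.6, -260.5, 158.7]
ee_rot: [-180.0, 0.2, -33.2]
force: [-0.6, -0.4, 0.0]
gripper_width: 91.5
```

Run:
```python
from workcell import *
from h import *
print(sensors.state()["ee_pos"])
g=grab_frame("scene"); cv2.imwrite("pics/s3.png",cv2.resize(g["image"][:,:,::-1][90:190,180:340],(800,500)))
f=grab_frame("top"); cv2.imwrite("pics/t3.png",cv2.resize(f["image"][:,:,::-1][100:300,300:540],(720,600)))
```

```text
[ 391.57419476 -260.48841446  158.70910316]
```

View pics/s3.png

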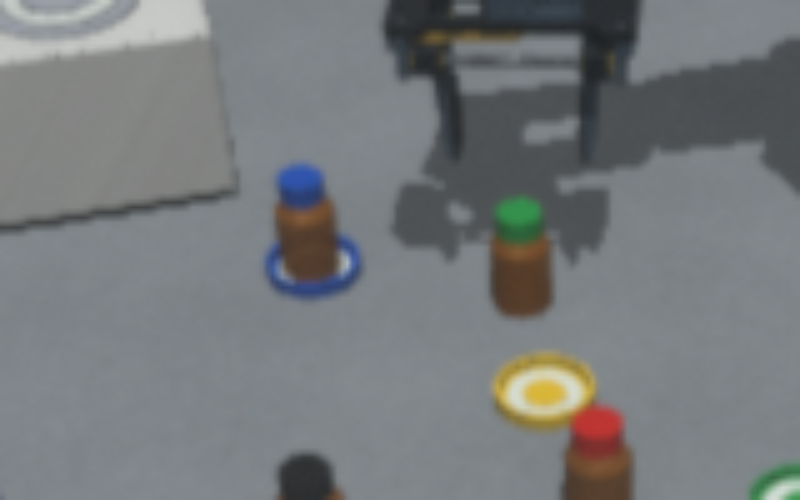

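View pics/t3.png

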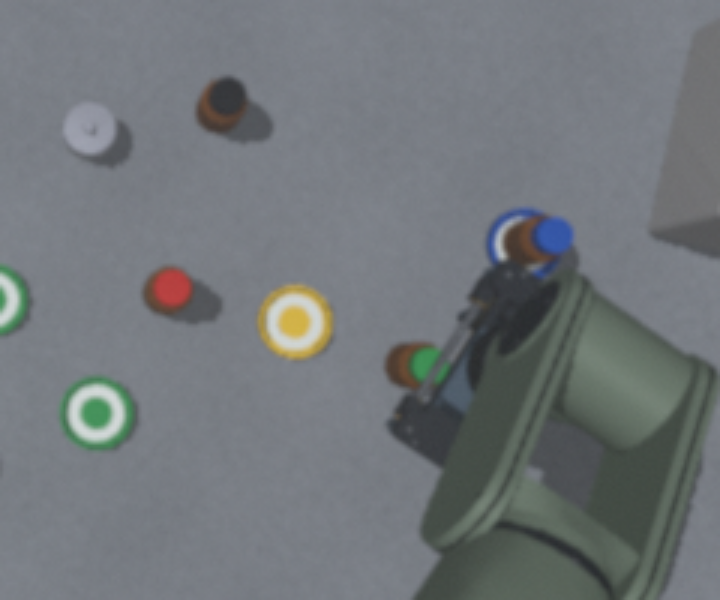

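The blue bottle stands upright inside its rim, at (308,225) in the scene crop and (535,240) in the top crop. The open fingers are at (455,150) and (585,150), above the green cap at (519,218). I descend on green.

Call:
{"api": "servo_tool", "payload": {"motion": [0, 0, -20, 0, 0, 0, 100, 0, 0, -30, 0, 0, 0, 100, 0, 0, -30, 0, 0, 0, 100, 0, 0, -20, 0, 0, 0, 100, 0, 0, -12, 0, 0, 0, 100, 0, 0, -4, 0, 0, 0, 100, 0, 0, 0, 0, 0, 0, 80, 0, 0, 0, 0, 0, 0, 65, 0, 0, 0, 0, 0, 0, 45, 0, 0, 0, 0, 0, 0, 45], "newtons": 20}}

```text
time_s: 8.1
ee_pos: [396.2, -264.3, 43.9]
ee_rot: [180.0, -0.1, -33.2]
force: [-1.0, -0.1, -0.6]
gripper_width: 67.6
```

Call:
{"api": "servo_tool", "payload": {"motion": [0, 0, 0, 0, 0, 0, 45, 0, 0, 0, 0, 0, 0, 45, 0, 0, 0, 0, 0, 0, 45, 0, 0, 0, 0, 0, 0, 45, 0, 0, 0, 0, 0, 0, 20, 0, 0, 0, 0, 0, 0, 20], "newtons": 25}}

```text
time_s: 8.6
ee_pos: [395.5, -263.8, 43.4]
ee_rot: [180.0, -0.0, -33.2]
force: [-1.1, 1.4, 5.0]
gripper_width: 47.5
```

Call:
{"api": "servo_tool", "payload": {"motion": [0, 0, 10, 0, 0, 0, 20, 0, 0, 25, 0, 0, 0, 20, 0, 0, 30, 0, 0, 0, 20, 0, 0, 30, 0, 0, 0, 20, 0, 0, 25, 0, 0, 0, 20, 0, 0, 0, 0, 0, 0, 20, 2, 15, 0, 0, 0, 0, 20, 4, 27, 0, 0, 0, 0, 20, 5, 34, 0, 0, 0, 0, 20, 5, 34, 0, 0, 0, 0, 20]}}

```text
time_s: 9.43
ee_pos: [410.6, -152.6, 161.6]
ee_rot: [180.0, 0.1, -33.3]
force: [-0.3, -0.8, -1.6]
gripper_width: 47.1
```

Call:
{"api": "servo_tool", "payload": {"motion": [5, 34, 0, 0, 0, 0, 20, 5, 34, 0, 0, 0, 0, 20, 5, 34, 0, 0, 0, 0, 20, 5, 34, 0, 0, 0, 0, 20, 5, 34, 0, 0, 0, 0, 20, 5, 34, 0, 0, 0, 0, 20, 5, 34, 0, 0, 0, 0, 20, 5, 34, 0, 0, 0, 0, 20, 5, 32, 0, 0, 0, 0, 20, 3, 18, 0, 0, 0, 0, 20]}}

```text
time_s: 10.27
ee_pos: [459.0, 171.3, 161.5]
ee_rot: [180.0, 0.1, -33.1]
force: [1.1, -0.2, -1.9]
gripper_width: 47.5
```

Call:
{"api": "servo_tool", "payload": {"motion": [0, 0, 0, 0, 0, 0, 20, 0, 0, -20, 0, 0, 0, 20, 0, 0, -30, 0, 0, 0, 20, 0, 0, -20, 0, 0, 0, 20, 0, 0, 0, 0, 0, 0, 20, 0, 0, 0, 0, 0, 0, 20]}}

```text
time_s: 10.77
ee_pos: [458.2, 167.3, 91.6]
ee_rot: [179.8, 0.1, -33.2]
force: [0.1, 0.2, -1.3]
gripper_width: 47.6
```

Run:
```python
from workcell import *
from h import *
print(sensors.state()["ee_pos"])
g=grab_frame("scene"); cv2.imwrite("pics/s4.png",cv2.resize(g["image"][:,:,::-1][130:260,240:420],(800,578)))
```

```text
[458.19932731 167.34602898  91.64155028]
```

View pics/s4.png

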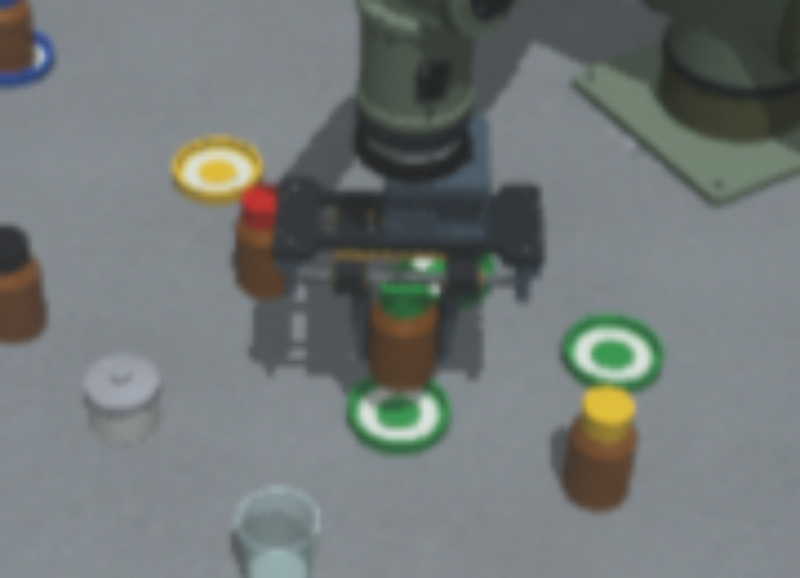

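The green bottle hangs above the farthest green stand, at (400,412) in the crop, well aligned. I lower it.

Call:
{"api": "servo_tool", "payload": {"motion": [0, 0, -15, 0, 0, 0, 20, 0, 0, -14, 0, 0, 0, 20, 0, 0, -8, 0, 0, 0, 20, 0, 0, -4, 0, 0, 0, 20, 0, 0, -2, 0, 0, 0, 20, 0, 0, -1, 0, 0, 0, 20, 0, 0, -0.5, 0, 0, 0, 20, 0, 0, 0, 0, 0, 0, 20, 0, 0, 0, 0, 0, 0, 20]}}

```text
time_s: 11.57
ee_pos: [459.8, 168.4, 48.9]
ee_rot: [-180.0, -0.0, -33.2]
force: [-0.1, 0.0, -1.8]
gripper_width: 47.4
```

Call:
{"api": "servo_tool", "payload": {"motion": [0, 0, -1, 0, 0, 0, 20, 0, 0, 0, 0, 0, 0, 20, 0, 0, 0, 0, 0, 0, 20]}}

```text
time_s: 11.82
ee_pos: [459.9, 168.5, 48.4]
ee_rot: [-179.9, -0.1, -33.2]
force: [-1.1, -0.8, 5.6]
gripper_width: 47.5
```

Call:
{"api": "servo_tool", "payload": {"motion": [0, 0, 0, 0, 0, 0, 60, 0, 0, 0, 0, 0, 0, 75, 0, 0, 0, 0, 0, 0, 100, 0, 0, 0, 0, 0, 0, 100, 0, 0, 0, 0, 0, 0, 100, 0, 0, 0, 0, 0, 0, 100, 0, 0, 0, 0, 0, 0, 100]}}

```text
time_s: 12.4
ee_pos: [459.4, 168.3, 47.4]
ee_rot: [180.0, -0.0, -33.2]
force: [-0.9, -0.8, 0.4]
gripper_width: 89.9
```

Call:
{"api": "servo_tool", "payload": {"motion": [0, 0, 20, 0, 0, 0, 100, 0, 0, 35, 0, 0, 0, 100, 0, 0, 35, 0, 0, 0, 100, 0, 0, 20, 0, 0, 0, 100, -10, 15, 0, 0, 0, 0, 100, -18, 27, 0, 0, 0, 0, 100, -19, 29, 0, 0, 0, 0, 100, -18, 28, 0, 0, 0, 0, 100, -13, 20, 0, 0, 0, 0, 100, -5, 8.5, 0, 0, 0, 0, 100]}}

```text
time_s: 13.23
ee_pos: [374.8, 297.7, 157.5]
ee_rot: [-180.0, 0.0, -33.0]
force: [-0.0, -0.1, 0.7]
gripper_width: 90.8
```

Run:
```python
from workcell import *
from h import *
print(sensors.state()["ee_pos"])
g=grab_frame("scene"); cv2.imwrite("pics/s5.png",cv2.resize(g["image"][:,:,::-1][130:260,240:420],(800,578)))
```

```text
[374.7537694  297.73991747 157.49138704]
```

View pics/s5.png

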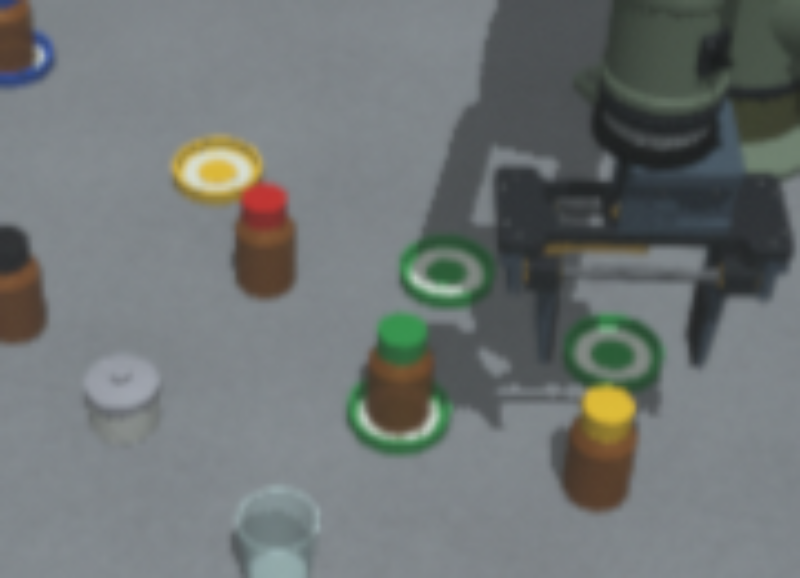

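The green bottle stands inside its rim, at (400,385). The fingers straddle the yellow bottle at (605,440). Descend and grasp.

Call:
{"api": "servo_tool", "payload": {"motion": [0, 0, -20, 0, 0, 0, 100, 0, 0, -30, 0, 0, 0, 100, 0, 0, -30, 0, 0, 0, 100, 0, 0, -20, 0, 0, 0, 100, 0, 0, -11, 0, 0, 0, 100, 0, 0, -3.5, 0, 0, 0, 100, 0, 0, 0, 0, 0, 0, 80, 0, 0, 0, 0, 0, 0, 65, 0, 0, 0, 0, 0, 0, 45, 0, 0, 0, 0, 0, 0, 45], "newtons": 20}}

```text
time_s: 14.12
ee_pos: [377.2, 296.1, 44.0]
ee_rot: [-179.9, -0.1, -33.2]
force: [0.3, -0.1, 1.0]
gripper_width: 67.6
```

Call:
{"api": "servo_tool", "payload": {"motion": [0, 0, 0, 0, 0, 0, 45, 0, 0, 0, 0, 0, 0, 45, 0, 0, 0, 0, 0, 0, 45, 0, 0, 0, 0, 0, 0, 45, 0, 0, 0, 0, 0, 0, 20, 0, 0, 0, 0, 0, 0, 20], "newtons": 25}}

```text
time_s: 14.62
ee_pos: [376.4, 296.0, 43.3]
ee_rot: [-180.0, -0.0, -33.2]
force: [-0.8, -0.5, 5.3]
gripper_width: 47.6
```

Call:
{"api": "servo_tool", "payload": {"motion": [0, 0, 10, 0, 0, 0, 20, 0, 0, 25, 0, 0, 0, 20, 0, 0, 30, 0, 0, 0, 20, 0, 0, 30, 0, 0, 0, 20, 0, 0, 25, 0, 0, 0, 20, 0, 0, 0, 0, 0, 0, 20]}}

```text
time_s: 15.12
ee_pos: [378.9, 297.6, 167.4]
ee_rot: [-179.5, -0.2, -33.2]
force: [0.3, 0.3, -1.4]
gripper_width: 47.5
```

Call:
{"api": "servo_tool", "payload": {"motion": [2, -15, 0, 0, 0, 0, 20, 4, -27, 0, 0, 0, 0, 20, 5, -34, 0, 0, 0, 0, 20, 5, -34, 0, 0, 0, 0, 20, 5, -34, 0, 0, 0, 0, 20, 5, -34, 0, 0, 0, 0, 20, 5, -34, 0, 0, 0, 0, 20, 5, -34, 0, 0, 0, 0, 20, 5, -34, 0, 0, 0, 0, 20, 5, -34, 0, 0, 0, 0, 20]}}

```text
time_s: 15.95
ee_pos: [421.5, -19.9, 161.8]
ee_rot: [179.9, 0.1, -33.2]
force: [0.9, -0.6, -1.8]
gripper_width: 47.3
```

Call:
{"api": "servo_tool", "payload": {"motion": [5, -34, 0, 0, 0, 0, 20, 5, -34, 0, 0, 0, 0, 20, 5, -34, 0, 0, 0, 0, 20, 1, -20, 0, 0, 0, 0, 20, 0, -8, 0, 0, 0, 0, 20, 0, 0, -20, 0, 0, 0, 20, 0, 0, -30, 0, 0, 0, 20, 0, 0, -20, 0, 0, 0, 20, 0, 0, 0, 0, 0, 0, 20, 0, 0, 0, 0, 0, 0, 20]}}

```text
time_s: 16.78
ee_pos: [437.3, -147.3, 91.9]
ee_rot: [180.0, 0.2, -33.1]
force: [-0.7, -0.2, -1.2]
gripper_width: 47.0
```

Run:
```python
from workcell import *
from h import *
print(sensors.state()["ee_pos"])
g=grab_frame("scene"); cv2.imwrite("pics/s6.png",cv2.resize(g["image"][:,:,::-1][130:260,240:420],(800,578)))
```

```text
[ 437.28575794 -147.25779252   91.8646486 ]
```

View pics/s6.png

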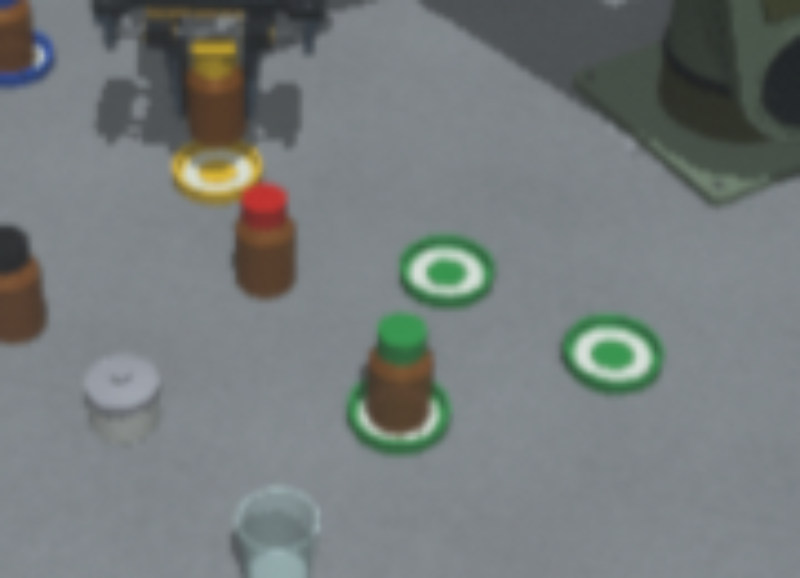

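The yellow bottle hangs centred above its stand at (217,170), and the red bottle is well clear. I lower it.

Call:
{"api": "servo_tool", "payload": {"motion": [0, 0, -15, 0, 0, 0, 20, 0, 0, -14, 0, 0, 0, 20, 0, 0, -8, 0, 0, 0, 20, 0, 0, -4, 0, 0, 0, 20, 0, 0, -2, 0, 0, 0, 20, 0, 0, -1, 0, 0, 0, 20, 0, 0, -1, 0, 0, 0, 20, 0, 0, 0, 0, 0, 0, 20, 0, 0, 0, 0, 0, 0, 20]}}

```text
time_s: 17.58
ee_pos: [438.7, -148.3, 48.4]
ee_rot: [-180.0, -0.1, -33.2]
force: [-0.2, -0.0, -2.4]
gripper_width: 47.1
```

Call:
{"api": "servo_tool", "payload": {"motion": [0, 0, -1, 0, 0, 0, 20, 0, 0, 0, 0, 0, 0, 20, 0, 0, 0, 0, 0, 0, 20]}}

```text
time_s: 17.83
ee_pos: [438.7, -148.3, 48.3]
ee_rot: [-180.0, -0.1, -33.2]
force: [-3.3, -0.0, 9.2]
gripper_width: 47.0
```

Call:
{"api": "servo_tool", "payload": {"motion": [0, 0, 0, 0, 0, 0, 60, 0, 0, 0, 0, 0, 0, 75, 0, 0, 0, 0, 0, 0, 100, 0, 0, 0, 0, 0, 0, 100, 0, 0, 0, 0, 0, 0, 100, 0, 0, 0, 0, 0, 0, 100, 0, 0, 0, 0, 0, 0, 100]}}

```text
time_s: 18.42
ee_pos: [438.4, -148.2, 46.9]
ee_rot: [180.0, 0.0, -33.2]
force: [-1.1, 0.2, -0.6]
gripper_width: 89.6
```

Call:
{"api": "servo_tool", "payload": {"motion": [0, 0, 20, 0, 0, 0, 100, 0, 0, 35, 0, 0, 0, 100, 0, 0, 35, 0, 0, 0, 100, 0, 0, 20, 0, 0, 0, 100, 3, 16, 0, 0, 0, 0, 100, 6, 28, 0, 0, 0, 0, 100, 7, 31, 0, 0, 0, 0, 100, 7, 31, 0, 0, 0, 0, 100, 5, 20, 0, 0, 0, 0, 100, 1.5, 9, 0, 0, 0, 0, 100]}}

```text
time_s: 19.25
ee_pos: [468.4, -11.0, 157.0]
ee_rot: [-180.0, -0.0, -33.0]
force: [0.1, -0.5, -0.2]
gripper_width: 91.2
```

Run:
```python
from workcell import *
from h import *
print(sensors.state()["ee_pos"])
g=grab_frame("scene"); cv2.imwrite("pics/s7.png",cv2.resize(g["image"][:,:,::-1][130:260,240:420],(800,578)))
```

```text
[468.36248113 -11.02234829 156.96747772]
```

View pics/s7.png

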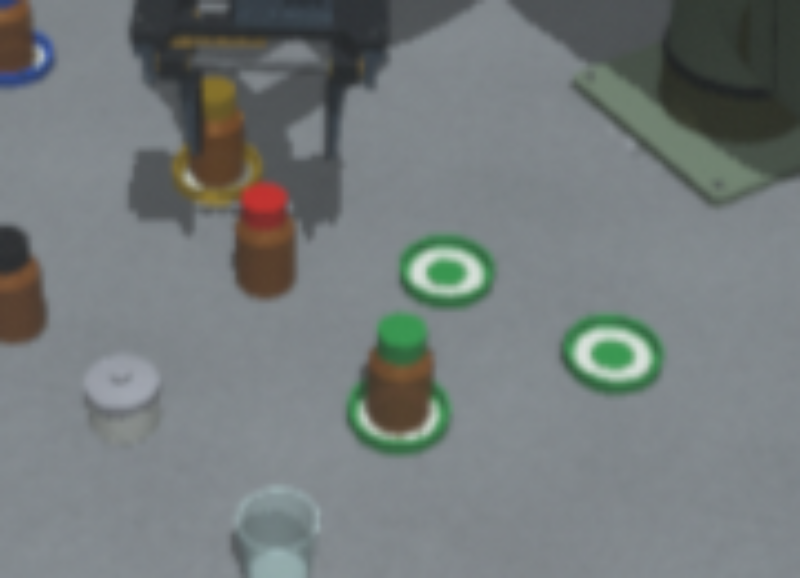

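The yellow bottle stands in its stand at (218,145). The fingers are above red at (265,205). Grasp red.

Call:
{"api": "servo_tool", "payload": {"motion": [0, 0, -20, 0, 0, 0, 100, 0, 0, -30, 0, 0, 0, 100, 0, 0, -30, 0, 0, 0, 100, 0, 0, -20, 0, 0, 0, 100, 0, 0, -11, 0, 0, 0, 100, 0, 0, -3, 0, 0, 0, 100, 0, 0, 0, 0, 0, 0, 80, 0, 0, 0, 0, 0, 0, 65, 0, 0, 0, 0, 0, 0, 45, 0, 0, 0, 0, 0, 0, 45], "newtons": 20}}

```text
time_s: 20.13
ee_pos: [468.6, -13.4, 44.0]
ee_rot: [-179.9, -0.1, -33.2]
force: [-0.2, 0.1, 1.1]
gripper_width: 67.5
```

Call:
{"api": "servo_tool", "payload": {"motion": [0, 0, 0, 0, 0, 0, 45, 0, 0, 0, 0, 0, 0, 45, 0, 0, 0, 0, 0, 0, 45, 0, 0, 0, 0, 0, 0, 45, 0, 0, 0, 0, 0, 0, 20, 0, 0, 0, 0, 0, 0, 20], "newtons": 25}}

```text
time_s: 20.63
ee_pos: [468.2, -13.2, 43.3]
ee_rot: [-180.0, -0.0, -33.2]
force: [-1.2, -0.6, 5.3]
gripper_width: 47.5
```

Call:
{"api": "servo_tool", "payload": {"motion": [0, 0, 10, 0, 0, 0, 20, 0, 0, 25, 0, 0, 0, 20, 0, 0, 30, 0, 0, 0, 20, 0, 0, 30, 0, 0, 0, 20, 0, 0, 25, 0, 0, 0, 20, 0, 0, 10, 0, 0, 0, 20, 0, 0, 0, 0, 0, 0, 20]}}

```text
time_s: 21.22
ee_pos: [469.4, -13.2, 175.3]
ee_rot: [-179.8, -0.3, -33.2]
force: [0.2, 0.1, -1.0]
gripper_width: 47.2
```

Call:
{"api": "servo_tool", "payload": {"motion": [2, 15, 0, 0, 0, 0, 20, 3, 27, 0, 0, 0, 0, 20, 4, 34, 0, 0, 0, 0, 20, 4, 34, 0, 0, 0, 0, 20, 4, 34, 0, 0, 0, 0, 20, 4, 34, 0, 0, 0, 0, 20, 4, 34, 0, 0, 0, 0, 20, 4, 34, 0, 0, 0, 0, 20, 4, 34, 0, 0, 0, 0, 20, 4, 34, 0, 0, 0, 0, 20]}}

```text
time_s: 22.05
ee_pos: [503.9, 302.1, 170.8]
ee_rot: [179.8, 0.1, -33.2]
force: [0.4, -1.0, -0.4]
gripper_width: 47.4
```

Call:
{"api": "servo_tool", "payload": {"motion": [4, 34, 0, 0, 0, 0, 20, 3, 28, 0, 0, 0, 0, 20, 1, 18, 0, 0, 0, 0, 20, 0, 0, 0, 0, 0, 0, 20, 0, 0, -20, 0, 0, 0, 20, 0, 0, -35, 0, 0, 0, 20, 0, 0, -25, 0, 0, 0, 20, 0, 0, 0, 0, 0, 0, 20, 0, 0, 0, 0, 0, 0, 20]}}

```text
time_s: 22.8
ee_pos: [511.7, 379.2, 90.8]
ee_rot: [179.7, 0.1, -33.2]
force: [0.9, 0.2, 0.6]
gripper_width: 46.9
```

Run:
```python
from workcell import *
from h import *
print(sensors.state()["ee_pos"])
g=grab_frame("scene"); cv2.imwrite("pics/s8.png",cv2.resize(g["image"][:,:,::-1][200:340,260:440],(720,560)))
```

```text
[511.70572096 379.2248415   90.82604173]
```

View pics/s8.png

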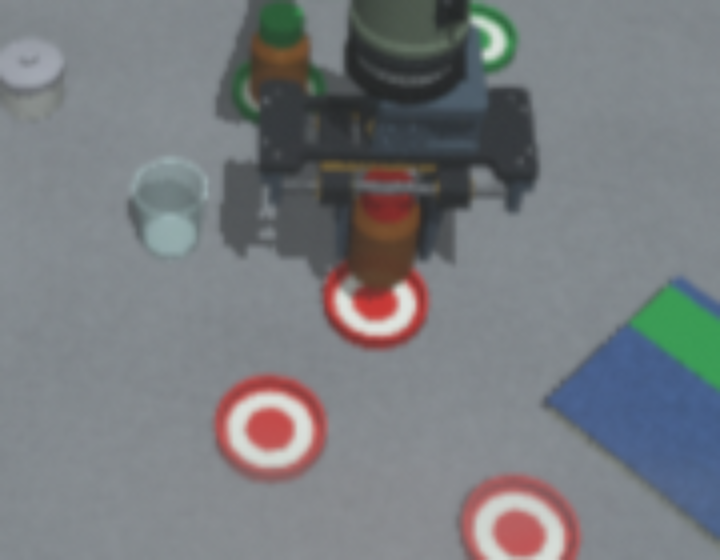

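The red bottle hangs above the nearest red stand, at (377,303), and is aligned. I lower it 46 mm.

Call:
{"api": "servo_tool", "payload": {"motion": [0, 0, -15, 0, 0, 0, 20, 0, 0, -14, 0, 0, 0, 20, 0, 0, -8, 0, 0, 0, 20, 0, 0, -4, 0, 0, 0, 20, 0, 0, -2, 0, 0, 0, 20, 0, 0, -1, 0, 0, 0, 20, 0, 0, -1, 0, 0, 0, 20, 0, 0, 0, 0, 0, 0, 20, 0, 0, 0, 0, 0, 0, 20]}}

```text
time_s: 23.6
ee_pos: [513.2, 381.0, 48.5]
ee_rot: [-179.9, -0.0, -33.2]
force: [-0.3, 0.3, -0.7]
gripper_width: 47.5
```

Call:
{"api": "servo_tool", "payload": {"motion": [0, 0, -1, 0, 0, 0, 20, 0, 0, 0, 0, 0, 0, 20, 0, 0, 0, 0, 0, 0, 20]}}

```text
time_s: 23.85
ee_pos: [513.2, 381.0, 48.4]
ee_rot: [-179.9, -0.0, -33.2]
force: [-1.1, -0.6, 5.9]
gripper_width: 47.4
```

Contact. I open, rise, and pull back out of the view.

Call:
{"api": "servo_tool", "payload": {"motion": [0, 0, 0, 0, 0, 0, 60, 0, 0, 0, 0, 0, 0, 75, 0, 0, 0, 0, 0, 0, 100, 0, 0, 0, 0, 0, 0, 100, 0, 0, 0, 0, 0, 0, 100, 0, 0, 0, 0, 0, 0, 100, 0, 0, 0, 0, 0, 0, 100]}}

```text
time_s: 24.43
ee_pos: [512.9, 380.8, 46.8]
ee_rot: [180.0, -0.0, -33.2]
force: [0.4, -0.9, 0.6]
gripper_width: 89.7
```

Call:
{"api": "servo_tool", "payload": {"motion": [0, 0, 20, 0, 0, 0, 100, 0, 0, 35, 0, 0, 0, 100, 0, 0, 35, 0, 0, 0, 100, 0, 0, 35, 0, 0, 0, 100, 0, 0, 30, 0, 0, 0, 100, -20, 10, 10, 0, 0, 0, 100, -30, 20, 0, 0, 0, 0, 100, -30, 20, 0, 0, 0, 0, 100, -30, 20, 0, 0, 0, 0, 100, -20, 10, 0, 0, 0, 0, 100]}}

```text
time_s: 25.27
ee_pos: [380.3, 462.4, 212.1]
ee_rot: [-180.0, 0.1, -33.1]
force: [0.2, 0.5, -0.4]
gripper_width: 91.3
```

Call:
{"api": "servo_tool", "payload": {"motion": [0, 0, 0, 0, 0, 0, 100, 0, 0, 0, 0, 0, 0, 100, 0, 0, 0, 0, 0, 0, 100, 0, 0, 0, 0, 0, 0, 100]}}

```text
time_s: 25.6
ee_pos: [384.0, 460.2, 211.9]
ee_rot: [-180.0, -0.0, -33.3]
force: [-0.3, 0.0, -0.8]
gripper_width: 91.5
```

Run:
```python
from workcell import *
from h import *
print(sensors.state()["ee_pos"],sensors.state()["force"])
g=grab_frame("scene"); cv2.imwrite("pics/s9.png",cv2.resize(g["image"][:,:,::-1][100:350,160:480],(768,600)))
f=grab_frame("top"); cv2.imwrite("pics/t9.png",cv2.resize(f["image"][:,:,::-1][100:300,150:500],(800,457)))
f0=dict(np.load("top0.npz"))
T=dict(red=(513,381),green=(460,168),yellow=(438.5,-148),blue=(522.5,-386))
for c in H:
    for s,ce,m in blobs(f,c):
        if s[4]>60 and s[4]<300:
            p=ray(f,*ce,89)[:2]; e=np.hypot(*(p-T[c]))
            if e<30: print(c,s[4],np.round(p,1),"err from stand centre",round(e,1))
h=lambda f:cv2.moments((f["image"][120:148,362:390].max(2)<45).astype(np.uint8))
for F in(f0,f): m=h(F); print("black",m["m00"],m["m10"]/m["m00"]+362,m["m01"]/m["m00"]+120)
```

```text
[384.01373741 460.21501029 211.90393615] [-0.2981284   0.03553823 -0.84547314]
red 266 [509.  370.5] err from stand centre 11.2
yellow 273 [ 437.6 -139.2] err from stand centre 8.8
green 96 [459.5 167.1] err from stand centre 1.0
blue 124 [ 522.6 -384.6] err from stand centre 1.4Traceback (most recent call last):
  File "<stdin>", line 14, in <module>
ZeroDivisionError: float division by zero
```

View pics/s9.png

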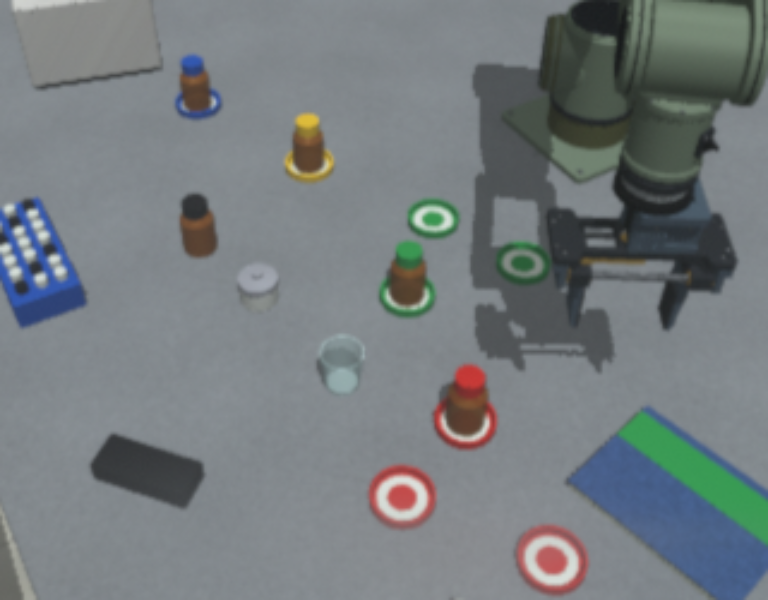

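View pics/t9.png

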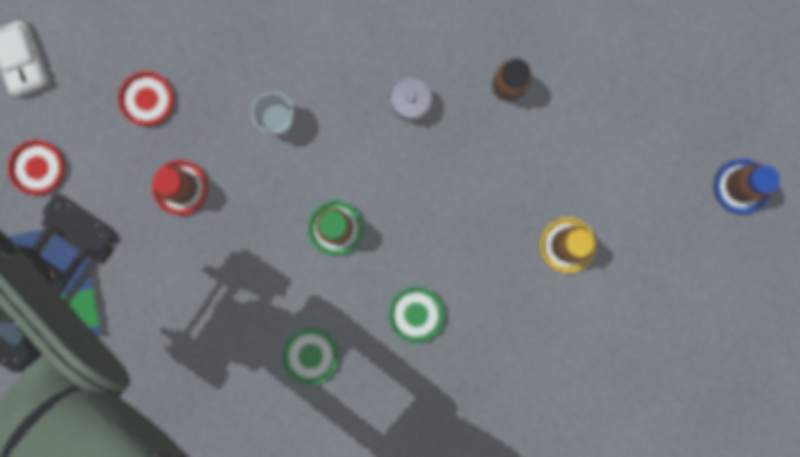

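All four bottles stand upright inside the rims. In the top crop they are at red (178,187), green (335,227), yellow (573,244) and blue (745,184). Black is still at (513,78), its starting position. The larger red and yellow offsets come from cap masks merging with the same-coloured rims: those blobs are 266 and 273 px, against about 140 px for the cap alone. I hand in.

Run:
```python
from workcell import *
print(env.job_done())
```

```text
the job is handed in; nothing more can be done
None
```

All four capped bottles are upright in the stands of their own colours, and the job was handed in at about 26 s of the 109 s allowed. They went in the order blue, green, yellow, red. I used the green stand farthest from the base and the red stand nearest to it. Each bottle was lowered until it met the stand floor, with no more than about 9 N at the wrist in the readings, then released.

**What the last checks showed:**
- **Camera views:** in both views every bottle is upright inside its rim and the gripper is clear of everything.
- **Green and blue:** the caps measured within 1.5 mm of their stand centres.
- **Red and yellow:** the automatic measurement read 11 and 9 mm off, because the cap and the same-coloured rim merged into one patch. It is not a valid reading. I judged these two by eye and by the tool position at release, which was within 1 mm of the measured stand centres.
- **Black waste bottle:** by eye it is where it started. The numeric check on it failed because its mask was empty, and I did not repeat it.

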